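Tip the red print block onto the paper

ROBOT

A 6-joint arm with a two-finger parallel gripper is mounted at the origin on the work surface. World frame = base frame: x ahead of the robot, y to its left, z up, the work surface at z = 0. Lengths are in mm, angles in rad, forces in N, time in s.
With the tool pointing down it reaches from about 325 to 775 mm from the base axis. Payload 5.5 kg.
Tool frame: the origin (TCP) lies between the finger pads; the fingertips stand 17 mm ahead of it and the grasp point (between the pads) lies 2 mm behind it (r.tip_extent is the distance from the TCP to the fingertips, in mm); z points along the fingers, y is the line along which they close (so a half turn about z gives the same grasp; the last joint's range is limited). The gripper opens to 88 mm and grips with 3 to 60 N. Pads are 20 mm wide; open, the fingers measure 115 mm over their backs; the gripper's body (75 mm by 178 mm) begins 61 mm behind the grasp point.
Start: joints at [-1.219, 0.091, 1.231, -0, 1.82, -0.057], TCP at [238.506, -550.574, 239.631] pointing down, gripper open.
Joint ranges: [-2.87, 2.87], [-0.86, 2.18], [0.17, 2.46], [-1.51, 4.65], [0.06, 2.69], [-2.65, 2.65]. Speed limits (rad/s): [2.57, 2.57, 3.01, 3.14, 3.14, 3.14].

INTERFACE

Orientations are given as a rotation vector (axis times angle).
In Python, from plant import r, imaging gives the robot as it stands. The module is installed in compiled form; this text tells all that it offers.
- The arm moves only by the tool play_rows, never from a script. Its argument "increments" is a list of rows, each an object with "delta_pos": the shift along the tool's x, y, z in units of 20 mm (1.0 is 20 mm), a list of three; "turn": the turn, a rotation vector about the tool's x, y, z in units of 4 degrees (1.0 is 4 degrees), a list of three. In form: [{"delta_pos": [tx, ty, tz], "turn": [ax, ay, az]}, ...]. A call has 1 to 10 rows; each row shifts and turns the commanded pose from where the row before left it, along the tool's axes as they then stand; what a row does not reach is not made up. A row lasts 1/8 s, in which the tool goes at most 62.5 mm and 10.7 degrees, less where a joint would pass 70% of its speed; a pose out of reach is approached as far as the arm can. A call with a number of a shift or a turn outside -1 to 1 is refused whole. A call with a gripper value outside its range is refused whole. "claw" is the opening, from 0 (shut) to 1 (fully open), set as the call begins (left out, the last holds). The fingers move at their own pace and stop on an object; "newtons" is the grip in N (left out, the last holds). Time passes only in rows, so rows that do not move let the fingers close. It gives the time, the measured TCP pose, the force, the opening and the grip force at its end, in the units of the state.
- r.observe(): the state, without advancing time (a new reading comes with each control period).
- imaging.get_image(name): name is "side" or "top" or "wrist"; returns the picture (480x640x3 uint8, red, green, blue); there is no depth.
- imaging.camera_params(name): a dict with "intrinsics" (3x3 intrinsics, pixels), "origin" and "rotation" of the camera in the world. Camera axes: x right, y up, looking along -z (the intrinsics and any distortion apply to the point x, -y, -z); pixel columns grow to the right and rows downward; lengths in mm; the calibration is good to about 2 mm. A picture is of the moment at which its call begins: read the wrist's pose just before it. camera_params takes no time and is no camera call; for the wrist camera it gives the pose at the moment of the call.
- r.finish_job(): hands the job in; it is judged then, once.
The state is a dict: "t": time; "joint_positions": joint angles; "joint_vel": joint speeds; "joint_torque": joint torques, N m; "position": TCP position; "eef_rot": TCP orientation; "wrist_force": force on the tool from outside, world axes, zero at the start; "ft_torque": the same for the moment, N m; "gripper_width": opening from 0.0 (shut) to 1.0 (fully open); "grasp_force": force on a finger pad.
Only numpy, scipy, OpenCV 4.12 (cv2) and the standard library are available. Lean on these libraries where they do the work, as an engineer would, in place of code of your own. Each camera call takes 0.05 s, during which the arm holds its last target. There are 200 camera calls.

TASK

Three print blocks stand on end on the ledge of the printing board, each just short of the low step before the paper. Take a print with the red one: push it high up so that its foot catches on the step and it tips over, red carved face flat down on the paper, straight in the pencilled frame in front of where it stood. Do not lift it off the board, and leave the blue and yellow blocks standing where they are.

Things in the scene. Friction and masses are not known exactly. Their poses are not given: they have to be found in the camera images.
- red_block: The red print block: a wooden block whose carved face (white rings) and upper end are red, standing on end at the start. 110 mm tall, 64 mm wide, 50 mm thick, 0.2 to 0.35 kg. Origin at its middle, 55 mm above its foot; x points out of the coloured carved face (across the 50 mm, towards the paper at the start), y across the 64 mm, z up along the 110 mm to its coloured end.
- blue_block: The blue print block (white bars on its face), a bystander of the same size. 110 mm tall, 64 mm wide, 50 mm thick, 0.2 to 0.35 kg. Origin at its middle, 55 mm above its foot; x points out of the coloured carved face (across the 50 mm, towards the paper at the start), y across the 64 mm, z up along the 110 mm to its coloured end.
- yellow_block: The yellow print block (white dots on its face), a bystander of the same size. 110 mm tall, 64 mm wide, 50 mm thick, 0.2 to 0.35 kg. Origin at its middle, 55 mm above its foot; x points out of the coloured carved face (across the 50 mm, towards the paper at the start), y across the 64 mm, z up along the 110 mm to its coloured end.
- board: Fixed board, 230 (x) by 340 mm (y). Origin: centre of its underside, on the table; x runs from ledge to paper, z up. Ledge top 6 mm up, x -115 to -50; there a step rises to the bed with the paper, 18 mm up, x -50 to 100. Blocks stand at y -100, 0, 100 in any order, 3 to 7 mm short of the step; before each a pencilled frame, 74 wide, x -50 to 75. A tipped block juts 10 to 35 mm back over the ledge.
Things that resemble listed ones, but are neither listed nor needed, are in the scene too. Leave any green look-alike of the red_block alone.

How it is judged:
By the outcome, as a careful person would: the job done as asked, in the order asked, and still so for the second after the job is handed in, with the robot touching nothing.
It also fails if it takes over 32 s, if anything falls off the work surface, if the arm or the gripper's body presses on something with over 40 N, if the wrist force passes 120 N, or if a joint passes its speed limit or range.

## Working session

There is one attempt and no reset: what is moved stays moved. The work goes in short steps, Python scripts to look and compute and a tool call to move; the robot and the scene stay as the last step left them, time stands still between calls to the robot, and variables do not carry over. Pictures are saved under pics/ and viewed, at most 10 in all, crops included, and the job is handed in when it is done.

Besides the shell and the picture viewer there is one more tool, called after ">>>" as a command line: name --argument value ..., lists and objects as JSON in quotes. play_rows: Moves the arm, as the interface text tells. Shifts and turns lie within -1 to 1; 1 stands for 20 mm of shift or 4 degrees of turn. Its arguments: {"type":"object","properties":{"increments":{"type":"array","items":{"type":"object","properties":{"delta_pos":{"type":"array","items":{"type":"number"}},"turn":{"type":"array","items":{"type":"number"}}}}},"claw":{"type":"number"},"newtons":{"type":"number"}},"required":["increments"]}

```bash
mkdir -p pics
python3 - <<'E'
from plant import r, imaging
import cv2
for n in ("top","side"):
    im=imaging.get_image(n); cv2.imwrite(f"pics/{n}0.png",im[:,:,::-1])
    p=imaging.camera_params(n); print(n,p)
print(r.observe())
E
```

```text
top {'intrinsics': array([[542.18864972,   0.        , 320.47857215],
       [  0.        , 542.18864972, 239.7918004 ],
       [  0.        ,   0.        ,   1.        ]]), 'origin': array([384.1066053 ,  64.52100708, 825.92323471]), 'rotation': array([ 0.11384332, -0.15238778, -1.56120834])}
side {'intrinsics': array([[478.39713571,   0.        , 328.75686822],
       [  0.        , 478.39713571, 233.65664818],
       [  0.        ,   0.        ,   1.        ]]), 'origin': array([194.76449545, 447.08059036, 539.13534223]), 'rotation': array([ 0.34176583, -1.00077543, -2.35937267])}
{'t': 0.1, 'joint_positions': array([-1.21869388e+00,  9.17785128e-02,  1.23172241e+00,  3.83741108e-05,
        1.81980322e+00, -5.66922243e-02]), 'joint_vel': array([-0.00069374, -0.00391583, -0.00264899,  0.00147795, -0.0005153 ,
        0.00042285]), 'joint_torque': array([ 3.57410812e-03, -4.47855914e+01, -4.07572031e+01,  7.01200264e-02,
        2.84064113e-02, -1.19624628e-04]), 'position': array([ 238.43803964, -550.34163268,  238.64726906]), 'eef_rot': array([-3.07452966e+00, -6.37341064e-01,  3.37670992e-04]), 'wrist_force': array([-0.09813429, -0.58481784, -0.624245  ]), 'ft_torque': array([ 0.04273878, -0.0476388 ,  0.0283688 ]), 'grasp_force': 0.0, 'gripper_width': 1.0018190416554549}
```

View pics/top0.png

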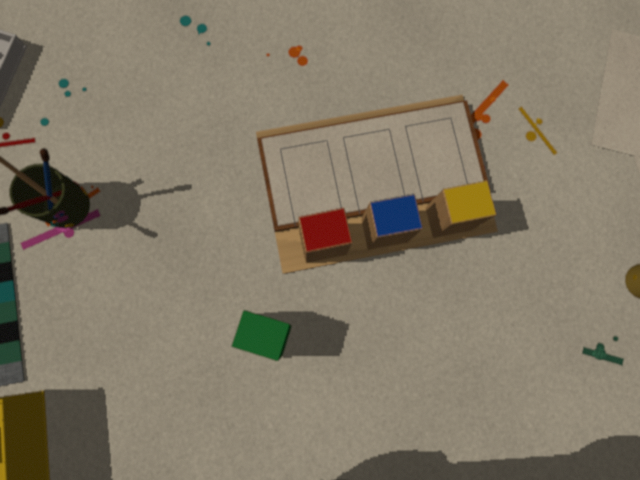

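View pics/side0.png

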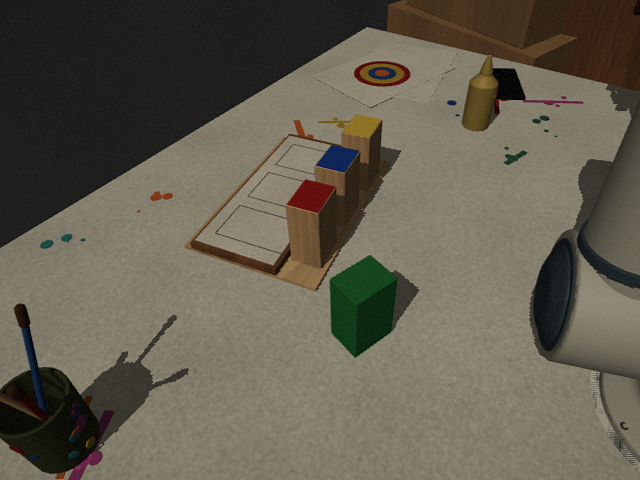

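The top view shows the red block's top at (325,230), blue at (394,215) and yellow at (467,202). A green look-alike stands loose at (262,335), off the board. The red-topped block on the ledge at (325,230) fits the description, so I'll confirm it in an enlarged crop and read its corners there.

Run:
```python
import cv2
im=cv2.imread("pics/top0.png")[90:290,240:506]
cv2.imwrite("pics/top0c.png",cv2.resize(im,None,fx=3,fy=3,interpolation=cv2.INTER_CUBIC))
```

```text
(no output)
```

View pics/top0c.png

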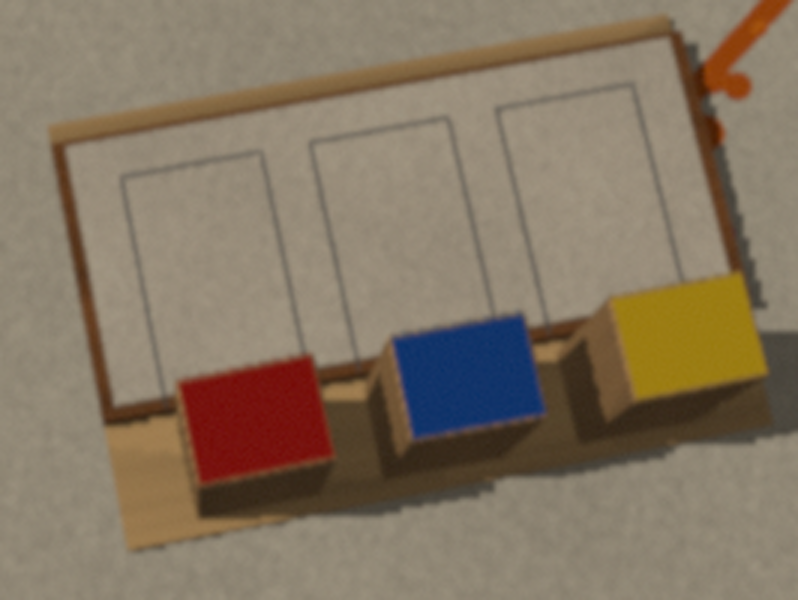

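The crop confirms it: red top corners at crop (180,381), (310,356), (333,457), (200,485), standing on the ledge. Its frame's far corners are at (122,177) and (262,152). Now the pose.

```bash
cat > h.py <<'E'
import numpy as np
from scipy.spatial.transform import Rotation as R
from plant import r, imaging
def ray(cam,uv,z):
    p=imaging.camera_params(cam);K=p['intrinsics'];Rm=p['rotation']
    Rm=R.from_rotvec(Rm).as_matrix() if np.ndim(Rm)==1 else Rm
    d=np.linalg.inv(K)@[uv[0],uv[1],1]; d=Rm@[d[0],-d[1],-d[2]]
    o=p['origin']; return o+d*(z-o[2])/d[2]
E
python3 - <<'E'
from h import *
c=lambda u,v,z: ray("top",(240+(u+.5)/3-.5,90+(v+.5)/3-.5),z)
fit=lambda A,B:None
# board fit
px=[(122,177,75,137),(262,152,75,63),(312,141,75,37),(448,117,75,-37),(498,107,75,-63),(633,84,75,-137),(108,420,-50,170)]
W=np.array([c(u,v,18)[:2] for u,v,_,_ in px]+[c(130,548,6)[:2]]); B=np.array([p[2:] for p in px]+[(-115,170)],float)
w0,b0=W.mean(0),B.mean(0); H=(B-b0).T@(W-w0); yaw=np.arctan2(H[0,1]-H[1,0],H[0,0]+H[1,1])
Rz=np.array([[np.cos(yaw),-np.sin(yaw)],[np.sin(yaw),np.cos(yaw)]]); t=w0-Rz@b0
print("yaw",np.degrees(yaw),"board",t); print((W-(B@Rz.T+t)).round(1))
for n,cs in dict(red=[(180,381),(310,356),(333,457),(200,485)],blue=[(392,340),(522,315),(545,413),(412,440)],yel=[(610,300),(740,274),(767,373),(635,402)]).items():
    P=np.array([c(u,v,116)[:2] for u,v in cs]); Q=(P-t)@Rz
    print(n,P.mean(0).round(1),"board:",Q.round(1).tolist(),Q.mean(0).round(1))
G=np.array([ray("top",p,110)[:2] for p in [(243,311),(291,324),(277,360),(233,346)]]); print("green",G.round(), ((G-t)@Rz).round())
o=r.observe(); print(R.from_rotvec(o['eef_rot']).as_matrix().round(3))
E
```

```text
yaw 11.620458107622106 board [620.15508112 -42.02220376]
[[-0.2  0.5]
 [-0.7  0.4]
 [ 0.4 -0.2]
 [-0.4  0.8]
 [ 0.2 -0.2]
 [-0.9  0.5]
 [ 0.7 -1.7]
 [ 0.9 -0.1]]
red [519.8  41.3] board: [[-57.9, 131.6], [-57.9, 72.3], [-104.8, 71.7], [-105.6, 131.9]] [-81.5 101.9]
blue [540.  -53.7] board: [[-57.8, 34.6], [-57.8, -25.6], [-103.7, -25.5], [-104.1, 35.6]] [-80.8   4.7]
yel [ 559.3 -153.8] board: [[-58.6, -66.5], [-58.2, -127.8], [-105.2, -128.3], [-106.6, -66.5]] [-82.2 -97.3]
green [[412. 148.]
 [395.  85.]
 [349. 103.]
 [367. 160.]] [[-166.  228.]
 [-195.  170.]
 [-236.  196.]
 [-208.  249.]]
[[ 0.918  0.398 -0.001]
 [ 0.398 -0.918  0.002]
 [ 0.    -0.002 -1.   ]]
```

>>> play_rows --increments '[{"delta_pos": [0,0,0],"turn": [0,0,1]},{"delta_pos": [0,0,0],"turn": [0,0,1]},{"delta_pos": [0,0,0],"turn": [0,0,0.95]},{"delta_pos": [0.66,-1,0],"turn": [0,0,0]},{"delta_pos": [0.66,-1,0],"turn": [0,0,0]},{"delta_pos": [0.66,-1,0],"turn": [0,0,0]},{"delta_pos": [0.66,-1,0],"turn": [0,0,0]},{"delta_pos": [0.66,-1,0],"turn": [0,0,0]},{"delta_pos": [0.66,-1,0],"turn": [0,0,0]},{"delta_pos": [0.66,-1,0],"turn": [0,0,0]}]' --claw 0.25 --newtons 20

```text
t: 1.35
position: [301.1, -393.7, 239.3]
eef_rot: [-3.125, -0.318, 0.0]
wrist_force: [-0.4, 0.0, -0.2]
gripper_width: 0.25
grasp_force: 0.0
```

>>> play_rows --increments '[{"delta_pos": [0.66,-1,0],"turn": [0,0,0]},{"delta_pos": [0.66,-1,0],"turn": [0,0,0]},{"delta_pos": [0.66,-1,0],"turn": [0,0,0]},{"delta_pos": [0.66,-1,0],"turn": [0,0,0]},{"delta_pos": [0.66,-1,0],"turn": [0,0,0]},{"delta_pos": [0.66,-1,0],"turn": [0,0,0]},{"delta_pos": [0.66,-1,0],"turn": [0,0,0]},{"delta_pos": [0.66,-1,0],"turn": [0,0,0]},{"delta_pos": [0.66,-1,0],"turn": [0,0,0]},{"delta_pos": [0.66,-1,0],"turn": [0,0,0]}]'

```text
t: 2.6
position: [389.9, -171.2, 239.4]
eef_rot: [-3.125, -0.318, 0.0]
wrist_force: [-0.4, 0.2, 0.1]
gripper_width: 0.251
grasp_force: 0.0
```

```bash
cat >> h.py <<'E'
T=np.array([620.2,-42.0]); Y=np.radians(11.62); RB=np.array([[np.cos(Y),-np.sin(Y)],[np.sin(Y),np.cos(Y)]])
def st():
    o=r.observe(); M=R.from_rotvec(o['eef_rot']).as_matrix()
    print("t",o['t'],"board xy",((o['position'][:2]-T)@RB).round(1),"z",o['position'][2].round(1),"toolx yaw",np.degrees(np.arctan2(M[1,0],M[0,0])).round(2),"zaxis",M[:,2].round(3),"F",o['wrist_force'].round(1),"grip",o['gripper_width'],"q",o['joint_positions'].round(2))
E
python3 -c "from h import *; st()"
```

```text
t 2.6 board xy [-251.6  -80.2] z 239.4 toolx yaw 11.62 zaxis [-0.  0. -1.] F [-0.4  0.2  0.1] grip 0.25145106519500343 q [-0.49 -0.38  1.66 -0.    1.86  0.87]
```

>>> play_rows --increments '[{"delta_pos": [0.66,-1,0],"turn": [0,0,0]},{"delta_pos": [0.66,-1,0],"turn": [0,0,0]},{"delta_pos": [0.66,-1,0],"turn": [0,0,0]},{"delta_pos": [0.66,-1,0],"turn": [0,0,0]},{"delta_pos": [0.66,-1,0],"turn": [0,0,0]},{"delta_pos": [0.66,-1,0],"turn": [0,0,0]},{"delta_pos": [0.66,-1,0],"turn": [0,0,0]},{"delta_pos": [0.66,-1,0],"turn": [0,0,0]},{"delta_pos": [0.66,-0.9,0],"turn": [0,0,0]},{"delta_pos": [0,0,0],"turn": [0,0,0]}]'

```text
t: 3.85
position: [470.2, 27.1, 239.2]
eef_rot: [-3.125, -0.322, 0.002]
wrist_force: [-0.3, -0.1, -0.4]
gripper_width: 0.252
grasp_force: 0.0
```

>>> play_rows --increments '[{"delta_pos": [0,0,1],"turn": [0,0,0]},{"delta_pos": [0,0,1],"turn": [0,0,0]},{"delta_pos": [0,0,1],"turn": [0,0,0]},{"delta_pos": [0,0,1],"turn": [0,0,0]},{"delta_pos": [0,0,1],"turn": [0,0,0]},{"delta_pos": [0,0,1],"turn": [0,0,0]},{"delta_pos": [0,0,0.6],"turn": [0,0,0]},{"delta_pos": [0,0,0],"turn": [0,0,0]}]'

```text
t: 4.85
position: [469.8, 26.0, 106.5]
eef_rot: [-3.125, -0.318, 0.003]
wrist_force: [0.4, -0.7, 0.6]
gripper_width: 0.254
grasp_force: 0.0
```

```bash
python3 -c "
from h import *; st()
import cv2
im=imaging.get_image('side')[120:320,180:440,::-1]
cv2.imwrite('pics/side1.png',cv2.resize(im,None,fx=3,fy=3,interpolation=cv2.INTER_CUBIC))"
```

```text
t 4.85 board xy [-133.6   96.9] z 106.5 toolx yaw 11.62 zaxis [-0.002  0.    -1.   ] F [ 0.4 -0.7  0.6] grip 0.25436055689519804 q [-0.02 -0.25  1.79 -0.    1.6   1.35]
```

View pics/side1.png

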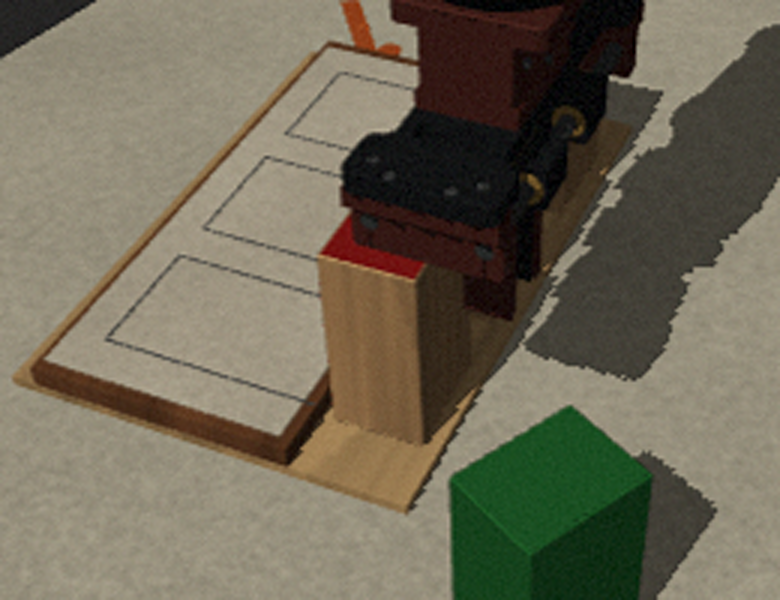

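The fingers hang behind the red block (fingertip at crop (490,300)), clear of the others. I'll centre and close in gently.

>>> play_rows --increments '[{"delta_pos": [0.3,-0.2,0],"turn": [0,0,0]},{"delta_pos": [0.2,0,0],"turn": [0,0,0]},{"delta_pos": [0.2,0,0],"turn": [0,0,0]},{"delta_pos": [0.2,0,0],"turn": [0,0,0]},{"delta_pos": [0.2,0,0],"turn": [0,0,0]},{"delta_pos": [0.2,0,0],"turn": [0,0,0]},{"delta_pos": [0.2,0,0],"turn": [0,0,0]},{"delta_pos": [0.2,0,0],"turn": [0,0,0]}]'

```text
t: 5.9
position: [503.1, 36.8, 107.6]
eef_rot: [-3.125, -0.318, -0.0]
wrist_force: [-0.3, -0.3, 1.2]
gripper_width: 0.253
grasp_force: 0.4
```

```bash
python3 -c "
from h import *; st()
import cv2
im=imaging.get_image('side')[120:320,180:440,::-1]
cv2.imwrite('pics/side2.png',cv2.resize(im,None,fx=3,fy=3,interpolation=cv2.INTER_CUBIC))"
```

```text
t 5.9 board xy [-98.8 100.7] z 107.6 toolx yaw 11.62 zaxis [ 0.  0. -1.] F [-0.3 -0.3  1.2] grip 0.2525263210129049 q [ 0.01 -0.15  1.7   0.    1.59  1.37]
```

View pics/side2.png

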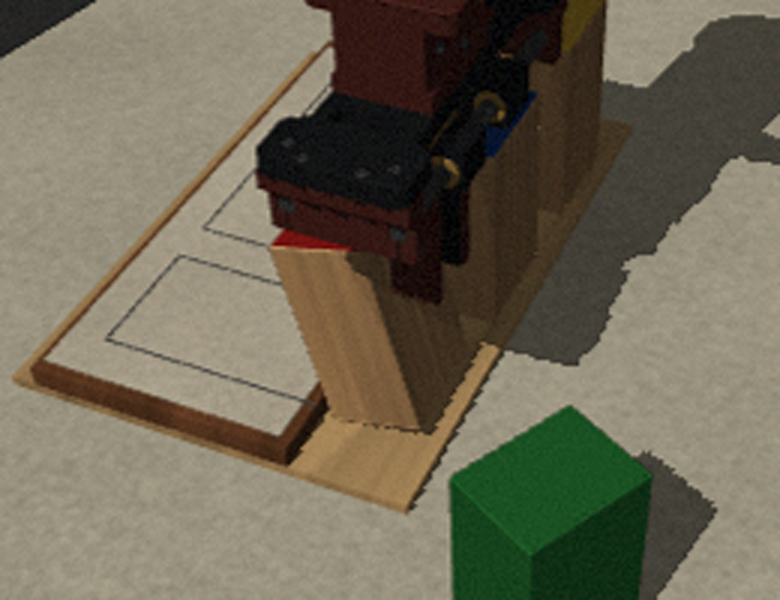

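The block tilts straight about its foot at the step (foot near crop (385,425)). Continuing slowly past the balance point.

>>> play_rows --increments '[{"delta_pos": [0.15,0,0],"turn": [0,0,0]},{"delta_pos": [0.15,0,0],"turn": [0,0,0]},{"delta_pos": [0.15,0,0],"turn": [0,0,0]},{"delta_pos": [0.15,0,0],"turn": [0,0,0]},{"delta_pos": [0.15,0,0],"turn": [0,0,0]},{"delta_pos": [0.15,0,0],"turn": [0,0,0]},{"delta_pos": [0.15,0,0],"turn": [0,0,0]},{"delta_pos": [0.15,0,0],"turn": [0,0,0]},{"delta_pos": [0,0,0],"turn": [0,0,0]},{"delta_pos": [0,0,0],"turn": [0,0,0]}]'

```text
t: 7.2
position: [526.3, 41.5, 107.6]
eef_rot: [-3.125, -0.318, 0.0]
wrist_force: [-0.5, 0.1, 0.0]
gripper_width: 0.253
grasp_force: 0.0
```

```bash
python3 -c "
from h import *; st()
import cv2
im=imaging.get_image('side')[120:320,180:440,::-1]
cv2.imwrite('pics/side3.png',cv2.resize(im,None,fx=3,fy=3,interpolation=cv2.INTER_CUBIC))"
```

```text
t 7.2 board xy [-75.2 100.7] z 107.6 toolx yaw 11.62 zaxis [-0.  0. -1.] F [-0.5  0.1  0. ] grip 0.25348791495752765 q [ 0.01 -0.09  1.64  0.    1.59  1.38]
```

View pics/side3.png

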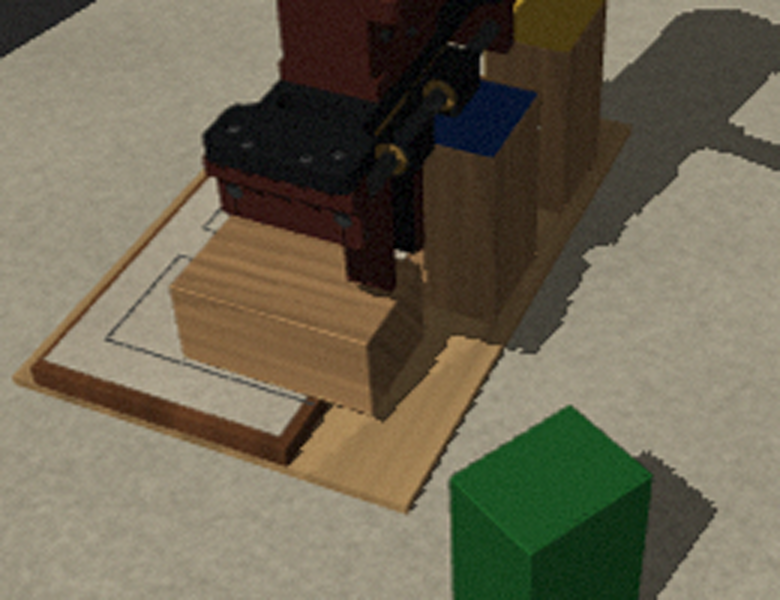

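The block has fallen flat over the step, with its upper face at crop (290,270) and its foot jutting over the ledge at (375,400). Next I'll lift straight up, back away and check from above.

>>> play_rows --increments '[{"delta_pos": [0,0,-1],"turn": [0,0,0]},{"delta_pos": [0,0,-1],"turn": [0,0,0]},{"delta_pos": [0,0,-1],"turn": [0,0,0]},{"delta_pos": [0,0,-1],"turn": [0,0,0]},{"delta_pos": [-1,0,-1],"turn": [0,0,0]},{"delta_pos": [-1,0,-1],"turn": [0,0,0]},{"delta_pos": [-1,0.5,0],"turn": [0,0,0]},{"delta_pos": [-1,1,0],"turn": [0,0,0]},{"delta_pos": [-1,1,0],"turn": [0,0,0]},{"delta_pos": [-0.7,1,0],"turn": [0,0,0]}]'

```text
t: 8.5
position: [428.2, -50.7, 229.0]
eef_rot: [3.125, 0.318, 0.002]
wrist_force: [1.1, 0.4, -1.5]
gripper_width: 0.249
grasp_force: 0.0
```

>>> play_rows --increments '[{"delta_pos": [-0.6,1,0],"turn": [0,0,0]},{"delta_pos": [-0.6,1,0],"turn": [0,0,0]},{"delta_pos": [-0.6,1,0],"turn": [0,0,0]},{"delta_pos": [-0.6,1,0],"turn": [0,0,0]},{"delta_pos": [-0.6,1,0],"turn": [0,0,0]},{"delta_pos": [-0.6,1,0],"turn": [0,0,0]},{"delta_pos": [-0.6,1,0],"turn": [0,0,0]},{"delta_pos": [-0.6,1,0],"turn": [0,0,0]},{"delta_pos": [-0.6,1,0],"turn": [0,0,0]},{"delta_pos": [-0.6,1,0],"turn": [0,0,0]}]'

```text
t: 9.75
position: [351.2, -270.8, 228.8]
eef_rot: [3.125, 0.318, 0.001]
wrist_force: [1.0, 0.2, 0.4]
gripper_width: 0.25
grasp_force: 0.0
```

```bash
python3 -c "
from h import *; st()
import cv2
im=imaging.get_image('top')[90:290,240:506,::-1]
cv2.imwrite('pics/top1.png',cv2.resize(im,None,fx=3,fy=3,interpolation=cv2.INTER_CUBIC))"
```

```text
t 9.75 board xy [-309.6 -169.9] z 228.8 toolx yaw 11.62 zaxis [ 0.001 -0.001 -1.   ] F [1.  0.2 0.4] grip 0.25021977803840784 q [-0.73 -0.34  1.64  0.    1.83  0.63]
```

View pics/top1.png

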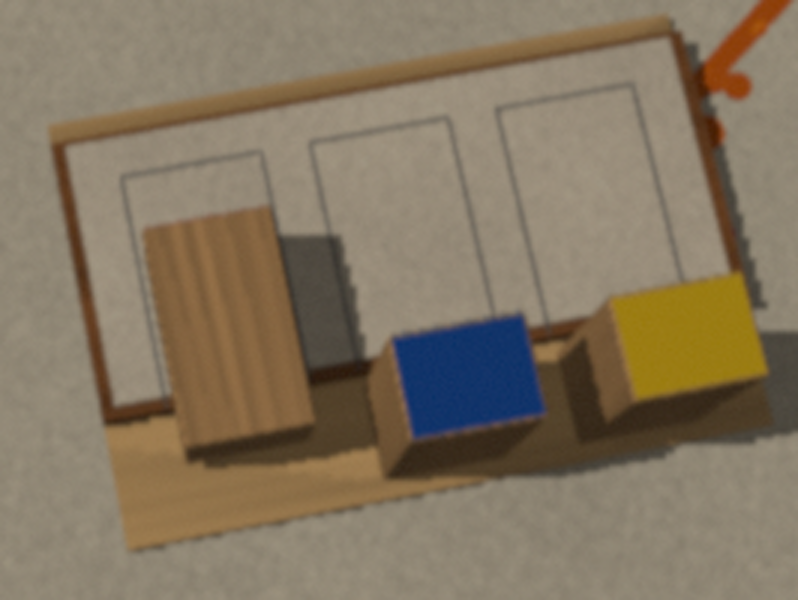

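Red lies flat with top corners at crop (145,228), (268,207), (313,423), (186,447). Blue and yellow haven't moved. Checking the placement numerically.

```bash
python3 -c "
from h import *
Q=np.array([(ray('top',(240+(u+.5)/3-.5,90+(v+.5)/3-.5),68)[:2]-T)@RB for u,v in [(145,228),(268,207),(313,423),(186,447)]]);print(Q.round(1),Q.mean(0))"
```

```text
[[ 29.8 132.3]
 [ 28.8  71.7]
 [-79.8  72.2]
 [-79.5 133.5]] [-25.18464657 102.41337836]
```

```bash
python3 -c "
from plant import r; print(r.finish_job())"
```

```text
the job is handed in; nothing more can be done
None
```

The red block is tipped carved face down on the paper, straight inside its frame with its foot jutting about 30 mm back over the ledge. Blue and yellow still stand where they were, and the job was handed in at about 10 s.

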